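# Shim the rocking lamp rack

### The job

One corner of the grey bench rack has lost its rubber foot: lift the orange wedge out of the blue bin, lay it flat on the bench and start its thin end straight under that bare steel foot plate from the open side, only loosely by hand. Then take up the hammer and tap the thick end, in at least three separate taps with the head drawn clear in between, until the wedge stops advancing and sits tight, and lay the hammer back flat on its black mat. Do not knock the rack with the hammer or the arm, and leave everything else where it stands, the two lamp sockets in the bin.

Things in the scene. Friction and masses are not known exactly. Their poses are not given: they have to be found in the camera images.
- rack: Grey slotted-angle bench rack with two loaded shelves, fixed and rigid. Origin: 12 mm below its foot (foot), the corner nearest the robot. From there it reaches 240 mm along its +x (away from the robot) and 460 mm along its +y (left), 380 mm high; posts 40 mm, lower shelf's underside 70 mm above the bench. Its height varies by +-2 mm with the wear of its other three rubber feet.
- foot: Bare steel foot plate of that corner, 60 x 60 x 5 mm, part of the rack, rigid; the post stands on its middle. Origin: middle of its underside, so its height is the gap above the bench, 10 to 14 mm. Axes as the rack's: its open side, whence the wedge is driven, is -y (near edge at y = -30 mm); the driving direction is +y.
- wedge: Orange hard plastic wedge, 150 x 40 mm, 90 g, flat below, top sloping from 4 mm at the thin end to 21 mm at the thick end. Origin: middle of its underside; +x points to the thin end, z up. It meets the plate's near edge where its thickness equals the gap (10 mm: thin end 53 mm past the edge; 14 mm: 88 mm); driven a little further it is tight and stays. Can be gripped across its width.
- wedge_tip (a point): middle of the wedge's thin end, at its underside (75 mm along +x from the origin)
- wedge_back (a point): centre of the wedge's thick end face (75 mm along -x from the origin, 10.5 mm above its underside)
- hammer: Soft-faced hammer lying on its side on the mat, 430 g, 263 mm long, head to +x, z up. Origin: underside below point hammer_grip. Handle 24 mm wide (y), 26 high, from the head to a butt (30 wide, 34 high) 140 to 175 mm behind the origin. Head 36 (x) x 90 (y) x 34 mm high, centred 70 mm ahead of the origin; round faces, 33 mm across, at y = +-45 mm, either may strike. Centre of mass 30 mm ahead.
- hammer_head (a point): centre of the hammer's head (70 mm along +x from the hammer's origin, 17 mm above its underside)
- hammer_grip (a point): grip point on the handle's axis, 70 mm behind the head's centre, 17 mm above the hammer's underside
- bin: Blue open bin, 220 x 160 x 50 mm, walls and floor 4 mm, fixed. Origin: centre of its underside. It holds the wedge and two lamp sockets.
- mat: Black rubber mat, 280 x 130 x 4 mm, fixed. Origin: centre of its underside, long side along its x.
- socket0: grey lamp socket standing in the bin, 22 mm diameter, 20 mm high, origin at its underside
- socket1: black lamp socket, same size as socket0
- polish: white polish bottle, 56 mm diameter, 150 mm high, stands on the bench
- taillamp: red tail lamp lying on the bench, 170 x 85 x 48 mm
- tape: yellow tape roll lying flat, 96 mm diameter, 25 mm high
- screwdriver: screwdriver lying on the bench, 170 mm long along its x, 26 mm high
- carton: small cardboard bulb carton, 75 x 65 x 55 mm
- foglamp: round black fog lamp lying lens up, 86 mm diameter, 52 mm high

How it is judged:
By the outcome, as a careful person would: the job done as asked, in the order asked, and still so for the second after the job is handed in, with the robot touching nothing.
It also fails if it takes over 70 s, if anything falls off the work surface, if the arm or the gripper's body presses on something with over 40 N, if the wrist force passes 120 N, or if a joint passes its speed limit or range.

### The arm

A 6-joint arm with a two-finger parallel gripper is mounted at the origin on the work surface. World frame = base frame: x ahead of the robot, y to its left, z up, the work surface at z = 0. Lengths are in m, angles in rad, forces in N, time in s.
With the tool pointing down it reaches from about 0.25 to 0.725 m from the base axis. Payload 4 kg.
Tool frame: the origin (TCP) lies between the finger pads; the fingertips stand 17 mm ahead of it and the grasp point (between the pads) lies 2 mm behind it; z points along the fingers, x is the direction in which the jaws open and shut, and the axes are right-handed (so a half turn about z gives the same grasp; the last joint's range is limited). The gripper opens to 85 mm and grips with 20 to 120 N. Pads are 22 mm wide; open, the fingers measure 114 mm over their backs; the gripper's body (76 mm by 85 mm) begins 54 mm behind the grasp point. The pads swing forward as they close: fully open they stand 13 mm farther back than shut.
Start: joints at [1.194, 0.241, 0.005, 1.335, 0, 1.571], TCP at [0.184, 0.465, 0.248] pointing down, gripper open.
Joint ranges: [-2.72, 2.72], [-1.05, 1.87], [-1.09, 1.28], [-1.99, 2.15], [-1.42, 1.44], [-3.14, 3.14]. Speed limits (rad/s): [2.79, 2.79, 3.14, 3.14, 3.14, 3.14].

### API

Orientations are given as a unit quaternion [x, y, z, w].
In Python, from workcell import telemetry, cams, workorder gives the robot as it stands. The module is installed in compiled form; this text tells all that it offers.
- The arm moves only by the tool apply_moves, never from a script. Its argument "moves" is a list that holds one entry, the list of rows, each a list of 4 numbers: the shift along the tool's x, y, z in mm, then the turn about the tool's z in degrees. A call has exactly 10 rows; each row shifts and turns the pose as measured when the row begins, along the tool's axes as they then stand; what a row does not reach is not made up. A row lasts 1/10 s, in which the tool goes at most 50 mm and 8.59 degrees, less where a joint would pass 70% of its speed; a pose out of reach is approached as far as the arm can. A call with a gripper value outside its range is refused whole. "hand" is the gripper's target within -1 to 1 (fully open at 1, half-way at 0, shut at -1), set as the call begins (left out, the last holds). The fingers move at their own pace and stop on an object; the grip force is fixed at half the most. Time passes only in rows, so rows that do not move let the fingers close, or fill a call up. It gives the time, the measured TCP pose, the force and the opening at its end, in the units of the state.
- telemetry.get_obs(): the state, without advancing time (a new reading comes with each control period).
- cams.camera(name): name is "scene" or "top" or "wrist"; returns a dict with "color" (480x640x3 uint8, red, green, blue), "fovy" (degrees; the focal length in pixels is half the picture's height over the tangent of half this angle, whatever the lens; pixels are square), "cx", "cy" (the principal point, pixels), "camera_from_world" (4x4, takes a point from world to camera coordinates). Camera axes: x right, y down, z forward; pixel columns grow to the right and rows downward; lengths in m; the calibration is good to about 2 mm. A picture is of the moment at which its call begins. There is no depth.
- workorder.job_done(): hands the job in, once; it reports no verdict.
The state is a dict: "clock": time; "joint_pos": joint angles; "joint_vel": joint speeds; "tau": joint torques, N m; "eef_pos": TCP position; "tool_rot": TCP orientation; "ft_force": force on the tool from outside, world axes, zero at the start; "ft_torque": the same for the moment, N m; "grip_width": finger opening in m.
Only numpy, scipy, OpenCV 4.12 (cv2) and the standard library are available. Lean on these libraries where they do the work, as an engineer would, in place of code of your own. Each camera call takes 0.05 s, during which the arm holds its last target. There are 200 camera calls.

## Working session

There is one attempt and no reset: what is moved stays moved. The work goes in short steps, Python scripts to look and compute and a tool call to move; the robot and the scene stay as the last step left them, time stands still between calls to the robot, and variables do not carry over. Pictures are saved under pics/ and viewed, about 8 in all and at most 12, crops included, and the job is handed in when it is done.

Besides the shell and the picture viewer there is one more tool, called by a JSON object that holds its "method" and its "body", one argument or row to a line. apply_moves: Moves the arm, as the interface text tells. Its arguments: {"type":"object","properties":{"moves":{"type":"array"},"hand":{"type":"number"}},"required":["moves"]}

```bash
mkdir -p pics
cat > h.py <<'E'
import numpy as np, cv2
from workcell import telemetry, cams, workorder
def cam(n,save=None):
    c=cams.camera(n); im=cv2.cvtColor(c["color"],cv2.COLOR_RGB2BGR)
    if save: cv2.imwrite(f"pics/{save}.png",im)
    f=240/np.tan(np.radians(c["fovy"])/2)
    return im,f,c["cx"],c["cy"],np.array(c["camera_from_world"])
def ray(C,u,v):
    _,f,cx,cy,T=C; d=T[:3,:3].T@np.array([(u-cx)/f,(v-cy)/f,1]); o=-T[:3,:3].T@T[:3,3]
    return o,d
def onz(C,u,v,z):
    o,d=ray(C,u,v); return o+d*(z-o[2])/d[2]
def proj(C,p):
    _,f,cx,cy,T=C; q=T[:3,:3]@np.array(p)+T[:3,3]; return np.array([f*q[0]/q[2]+cx,f*q[1]/q[2]+cy])
E
python3 - <<'E'
from h import *
for n in("scene","top","wrist"):
    C=cam(n,n+"0"); print(n,C[1:4],(-C[4][:3,:3].T@C[4][:3,3]).round(3),C[4][:3,:3].round(2).tolist())
a=cv2.imread("pics/scene0.png");b=cv2.imread("pics/top0.png")
o=telemetry.get_obs();print({k:np.round(v,3).tolist() for k,v in o.items()})
E
```

```text
scene (np.float64(520.639558073914), 318.36583667248277, 243.87682751562903) [0.999 0.579 1.072] [[-0.76, 0.65, 0.0], [0.52, 0.61, -0.6], [-0.39, -0.45, -0.8]]
top (np.float64(436.15562654302005), 321.4443552217745, 241.79528378300157) [0.438 0.019 1.01 ] [[-0.02, -1.0, 0.03], [-1.0, 0.02, -0.08], [0.08, -0.03, -1.0]]
wrist (np.float64(392.52675245069884), 320.44947279634476, 238.43543046966548) [0.122 0.489 0.373] [[0.37, 0.93, -0.0], [0.9, -0.35, 0.26], [0.24, -0.1, -0.97]]
{'clock': 0.15, 'joint_pos': [1.194, 0.241, 0.004, 1.335, -0.0, 1.571], 'joint_vel': [-0.001, -0.002, 0.004, -0.0, -0.0, -0.001], 'tau': [0.0, -37.264, 25.264, 0.012, 0.0, 0.0], 'eef_pos': [0.184, 0.465, 0.248], 'tool_rot': [0.827, 0.562, -0.001, 0.0], 'ft_force': [0.432, 0.016, 0.796], 'ft_torque': [-0.014, 0.037, -0.042], 'grip_width': 0.085}
```

View pics/top0.png

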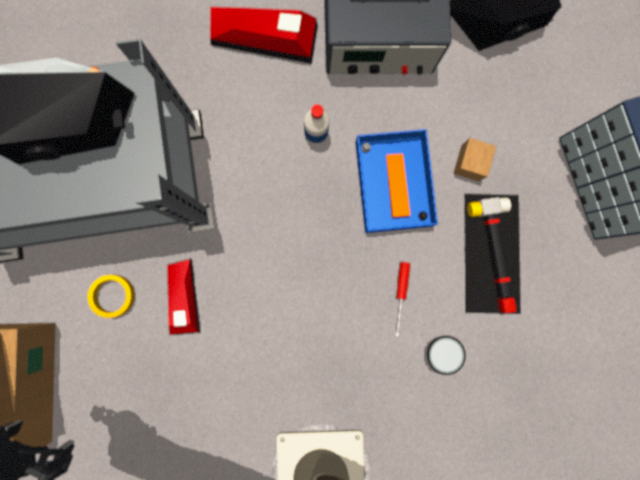

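View pics/scene0.png

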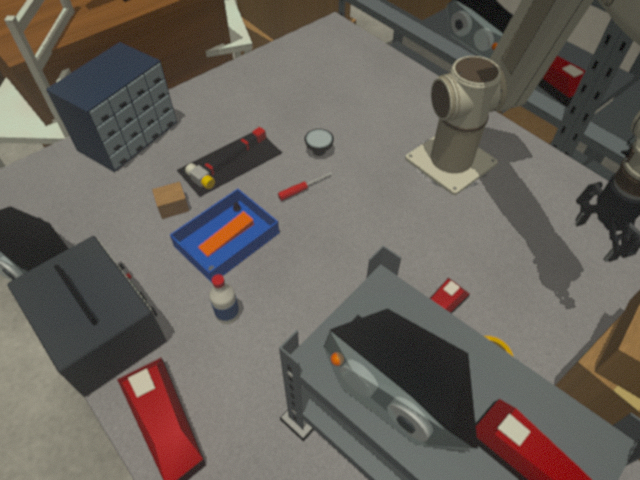

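Top view: rack at upper left with its near-right post base at about (203,218); bin centre (397,182) with the orange wedge at (398,185); hammer on the mat with its head at (490,207) and butt at (508,305). The scene view shows the same layout. Next I measure these and take a closer look at the foot and wedge.

Run:
```python
from h import *
C=cam("top"); S=cam("scene")
def mask(im,lo,hi): return cv2.inRange(cv2.cvtColor(im,cv2.COLOR_BGR2HSV),lo,hi)
for nm,K,z in(("top",C,.018),("scene",S,.018)):
    m=mask(K[0],(7,180,120),(20,255,255)); 
    if nm=="top": m[:,:340]=0
    else: m[:200]=0; m[270:]=0
    c=max(cv2.findContours(m,0,2)[0],key=cv2.contourArea); r=cv2.minAreaRect(c)
    print(nm,"wedge",r,[onz(K,*p,z).round(3).tolist() for p in cv2.boxPoints(r)], onz(K,*r[0],z).round(3))
m=mask(C[0],(22,120,120),(35,255,255)); n,l,s,ce=cv2.connectedComponentsWithStats(m)
for i in range(1,n):
    if s[i,4]>20: print("yellow",ce[i],s[i],onz(C,*ce[i],.021).round(3))
m=mask(C[0],(0,180,90),(5,255,255)); n,l,s,ce=cv2.connectedComponentsWithStats(m)
for i in range(1,n):
    if s[i,4]>20: print("red",ce[i],s[i],onz(C,*ce[i],.021).round(3))
print("footguess",onz(C,203,218,.012))
a=cv2.resize(C[0][190:270,140:260],None,fx=5,fy=5,interpolation=2)
b=cv2.resize(C[0][120:330,350:530],None,fx=2,fy=2,interpolation=2)
d=cv2.resize(S[0][180:280,160:290],None,fx=3,fy=3,interpolation=2)
o=np.zeros((820,1000,3),np.uint8);o[:400,:600]=a;o[400:820,:360]=b;o[400:700,360:750]=d
cv2.imwrite("pics/c1.png",o[:820,:760][:, :].copy() if 0 else cv2.resize(o[:,:760],None,fx=.73,fy=.73))
```

```text
top wedge ((397.5566711425781, 185.2525634765625), (61.101646423339844, 16.4072208404541), 84.47245788574219) [[0.718, -0.168, 0.018], [0.722, -0.206, 0.018], [0.578, -0.215, 0.018], [0.575, -0.176, 0.018]] [ 0.648 -0.191  0.018]
scene wedge ((225.60769653320312, 233.6384735107422), (12.629633903503418, 56.83335494995117), 52.12501525878906) [[0.723, -0.202, 0.018], [0.57, -0.222, 0.018], [0.575, -0.181, 0.018], [0.725, -0.163, 0.018]] [ 0.65  -0.192  0.018]
yellow [475.14444444 208.42777778] [469 201  14  16 180] [ 0.59  -0.369  0.021]
yellow [109.16124661 295.2601626 ] [ 87 275  45  42 738] [0.409 0.463 0.021]
red [257.59153749  28.24465857] [ 211    8  105   48 2387] [1.028 0.129 0.021]
red [404.09677419  68.90322581] [402  66   5   7  31] [ 0.926 -0.216  0.021]
red [316.7706422  110.99082569] [312 105  11  13 109] [ 0.826 -0.007  0.021]
red [492.88135593 220.89830508] [486 218  14   7  59] [ 0.56  -0.409  0.021]
red [402.72897196 280.05607477] [397 263  12  36 321] [ 0.429 -0.195  0.021]
red [170.         269.07142857] [168 265   6   8  28] [0.464 0.329 0.021]
red [187.81818182 270.93939394] [183 265   8  12  33] [0.459 0.29  0.021]
red [170.52941176 278.79411765] [168 274   8  12  34] [0.442 0.328 0.021]
red [188.19047619 279.85714286] [185 277   7   7  21] [0.439 0.289 0.021]
red [503.69491525 279.45762712] [496 277  15   6  59] [ 0.425 -0.427  0.021]
red [186.796875 289.765625] [178 283  15  15  64] [0.417 0.292 0.021]
red [186.94047619 319.25793651] [170 295  27  39 252] [0.352 0.291 0.021]
red [507.66666667 304.63333333] [498 297  19  16 240] [ 0.368 -0.433  0.021]
footguess [0.57959961 0.25814111 0.012     ]
```

View pics/c1.png

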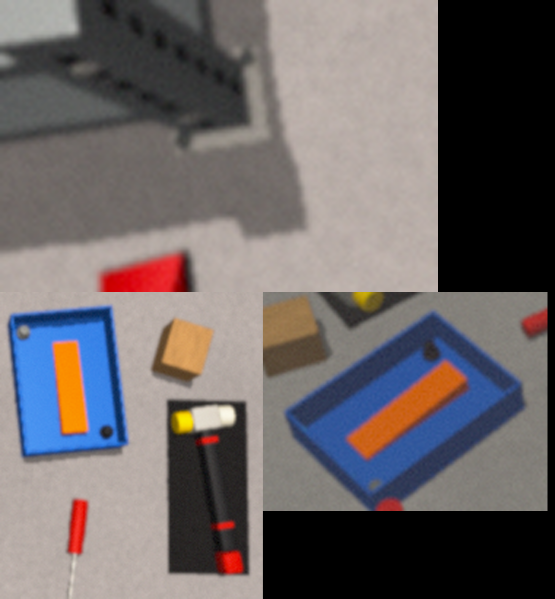

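The bare plate's near-right corner is at about pixel (214,227). The head is up the mat with the handle pointing back to the robot. Which wedge end is thick isn't clear yet, so I'm going over the bin for a wrist view.

{"method": "apply_moves", "body": {
  "moves": [
    [[-29,38,0,0],[-29,38,0,0],[-29,38,0,0],[-29,38,0,0],[-29,38,0,0],[-29,38,0,0],[-29,38,0,0],[-29,38,0,0],[-29,38,0,0],[-29,38,0,0]]
  ],
  "hand": 1
}}

```text
clock: 1.25
eef_pos: [0.4384, 0.0473, 0.2471]
tool_rot: [0.823, 0.568, 0.002, 0.0]
ft_force: [2.1, 1.3, 0.5]
grip_width: 0.0856
```

```bash
cat >> h.py <<'E'
from scipy.spatial.transform import Rotation as Ro
def st():
    o=telemetry.get_obs(); R=Ro.from_quat(o["tool_rot"]).as_matrix()
    return o,np.array(o["eef_pos"]),R,np.degrees(np.arctan2(R[1,0],R[0,0]))
def to(p,th=None):
    "moves in the tool axes (mm, as they stand) to p; turn in deg"
    o,q,R,t=st(); d=R.T@(np.array(p)-q)*1e3
    s=f"t {o['clock']:.2f} pos {q.round(4)} th {t:.1f} tilt {np.degrees(np.arccos(-R[2,2])):.1f} F {np.round(o['ft_force'],1)} w {o['grip_width']:.4f} | move {d.round(1)} len {np.linalg.norm(d):.0f}"
    if th is not None: s+=f" turn {-((th-t+180)%360-180):.1f}"
    print(s)
E
python3 - <<'E'
from h import *
to([.60,-.2,.248],94)
E
```

```text
t 1.25 pos [0.4384 0.0473 0.2471] th 69.3 tilt 0.2 F [2.1 1.3 0.5] w 0.0856 | move [-174.2  238.6   -0.8] len 295 turn -24.7
```

{"method": "apply_moves", "body": {
  "moves": [
    [[-29,39,0,0],[-29,39,0,0],[-29,39,0,0],[-29,39,0,0],[-29,39,0,0],[-26,36,0,0],[0,0,0,-8.3],[0,0,0,-8.3],[0,0,0,-8.3],[0,0,0,0]]
  ]
}}

```text
clock: 2.25
eef_pos: [0.598, -0.2121, 0.2404]
tool_rot: [0.68, 0.734, 0.001, -0.002]
ft_force: [-0.3, 0.1, 0.3]
grip_width: 0.0853
```

Run:
```python
from h import *
W=cam("wrist","w1"); to([.60,-.2,.248],94)
m=cv2.inRange(cv2.cvtColor(W[0],cv2.COLOR_BGR2HSV),(5,150,60),(20,255,255))
c=max(cv2.findContours(m,0,2)[0],key=cv2.contourArea)
p=cv2.approxPolyDP(c,6,True)[:,0]
for q in p: print(q,onz(W,*q,.004).round(4),onz(W,*q,.025).round(4))
```

```text
t 2.30 pos [ 0.5979 -0.212   0.2404] th 94.2 tilt 0.2 F [-1.1  0.3 -0.6] w 0.0856 | move [11.9  3.  -7.6] len 14 turn 0.2
[317 184] [ 0.5765 -0.2158  0.004 ] [ 0.5739 -0.2159  0.025 ]
[314 331] [ 0.7256 -0.2078  0.004 ] [ 0.7144 -0.2084  0.025 ]
[352 332] [ 0.7239 -0.1691  0.004 ] [ 0.7127 -0.1719  0.025 ]
[361 187] [ 0.5762 -0.1752  0.004 ] [ 0.5736 -0.1776  0.025 ]
```

View pics/w1.png

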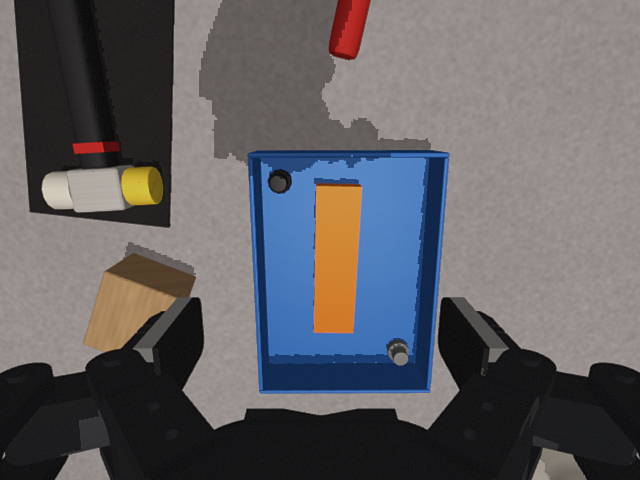

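Wrist view: the wedge spans (317,184)–(352,332). The near end measures wider and higher, so the thick end faces the robot and the thin end points away. The sockets at (279,181) and (398,350) are clear of the fingers.

Run:
```python
from h import *
to([.617,-.1943,.10],93.2)
```

```text
t 2.30 pos [ 0.5979 -0.212   0.2404] th 94.2 tilt 0.2 F [-1.1  0.3 -0.6] w 0.0856 | move [ 15.7  20.4 140.4] len 143 turn 1.0
```

{"method": "apply_moves", "body": {
  "moves": [
    [[5,7,40,1],[5,7,40,0],[6,7,40,0],[0,0,20,0],[0,0,0,0],[0,0,0,0],[0,0,0,0],[0,0,0,0],[0,0,0,0],[0,0,0,0]]
  ],
  "hand": 0.5
}}

```text
clock: 3.3
eef_pos: [0.6233, -0.1944, 0.1058]
tool_rot: [0.694, 0.72, 0.005, 0.006]
ft_force: [-0.7, -0.2, -0.3]
grip_width: 0.0639
```

Run:
```python
from h import *
to([.617,-.1943,.025],93.2)
W=cam("wrist","w2")
m=cv2.inRange(cv2.cvtColor(W[0],cv2.COLOR_BGR2HSV),(5,150,60),(20,255,255))
c=max(cv2.findContours(m,0,2)[0],key=cv2.contourArea)
for q in cv2.approxPolyDP(c,8,True)[:,0]: print(q,onz(W,*q,.025).round(4),onz(W,*q,.008).round(4))
```

```text
t 3.30 pos [ 0.6233 -0.1944  0.1058] th 92.1 tilt 0.8 F [-0.7 -0.2 -0.3] w 0.0639 | move [ 0.4 -7.5 80.7] len 81 turn -1.1
[354 163] [ 0.572  -0.1789  0.025 ] [ 0.5734 -0.1775  0.008 ]
[281 167] [ 0.5755 -0.2165  0.025 ] [ 0.5772 -0.2181  0.008 ]
[294 392] [ 0.7109 -0.2073  0.025 ] [ 0.7239 -0.2082  0.008 ]
[353 391] [ 0.7089 -0.1713  0.025 ] [ 0.7216 -0.1692  0.008 ]
```

{"method": "apply_moves", "body": {
  "moves": [
    [[0,-5,30,-1],[0,-2,30,0],[0,0,14,0],[0,0,6,0],[0,0,0,0],[0,0,0,0],[0,0,0,0],[0,0,0,0],[0,0,0,0],[0,0,0,0]]
  ]
}}

```text
clock: 4.35
eef_pos: [0.6243, -0.1972, 0.0327]
tool_rot: [0.688, 0.726, 0.008, 0.013]
ft_force: [-0.9, 0.2, -0.1]
grip_width: 0.0641
```

Run:
```python
from h import *
to([.617,-.1943,.024],93.2)
```

```text
t 4.35 pos [ 0.6243 -0.1972  0.0327] th 93.1 tilt 1.8 F [-0.9  0.2 -0.1] w 0.0641 | move [ 3.4 -7.4  8.5] len 12 turn -0.1
```

{"method": "apply_moves", "body": {
  "moves": [
    [[1,-3,4,0],[1,-3,4,0],[1,-1,1,0],[0,0,0,0],[0,0,0,0],[0,0,0,0],[0,0,0,0],[0,0,0,0],[0,0,0,0],[0,0,0,0]]
  ]
}}

```text
clock: 5.35
eef_pos: [0.6169, -0.1944, 0.023]
tool_rot: [0.688, 0.726, 0.008, 0.014]
ft_force: [-0.3, -0.4, -0.6]
grip_width: 0.0641
```

Run:
```python
from h import *
to([.617,-.1943,.024],93.2); print(st()[2].round(3))
```

```text
t 5.35 pos [ 0.6169 -0.1944  0.023 ] th 93.1 tilt 1.8 F [-0.3 -0.4 -0.6] w 0.0641 | move [ 0.1  0.2 -1. ] len 1 turn -0.1
[[-0.054  0.998  0.031]
 [ 0.999  0.054 -0.006]
 [-0.008  0.031 -0.999]]
```

{"method": "apply_moves", "body": {
  "moves": [
    [[0,0,0,0],[0,0,0,0],[0,0,0,0],[0,0,0,0],[0,0,0,0],[0,0,-10,0],[0,0,-20,0],[0,0,-20,0],[0,0,-20,0],[0,0,0,0]]
  ],
  "hand": -1
}}

```text
clock: 6.35
eef_pos: [0.6136, -0.1936, 0.096]
tool_rot: [0.688, 0.726, 0.008, 0.012]
ft_force: [1.1, -0.4, -1.5]
grip_width: 0.0388
```

Run:
```python
from h import *
to([.45,.05,.15],180); print(st()[2].round(3))
C=cam("top","t2")
cv2.imwrite("pics/c2.png",cv2.resize(C[0][180:250,160:250],None,fx=8,fy=8,interpolation=2))
```

```text
t 6.35 pos [ 0.6136 -0.1936  0.096 ] th 93.1 tilt 1.6 F [ 1.1 -0.4 -1.5] w 0.0388 | move [ 251.7 -148.6  -59.9] len 298 turn -86.9
[[-0.054  0.998  0.028]
 [ 0.999  0.054 -0.006]
 [-0.007  0.028 -1.   ]]
```

View pics/c2.png

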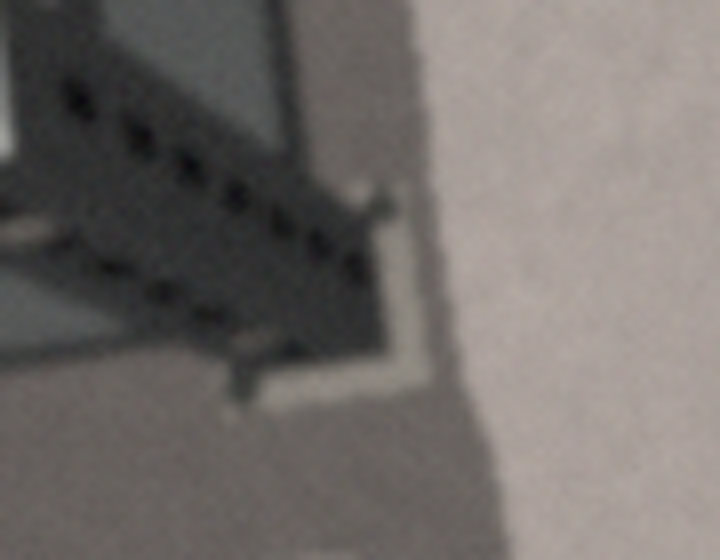

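The crop shows the light bare plate around the post: near-right corner at crop (430,378), far-right (408,185), near-left (228,408).

Run:
```python
from h import *
C=cam("top")
P=[onz(C,160+u/8,180+v/8,.017)[:2] for u,v in((430,378),(408,185),(228,408))]
c,f,l=P; print(np.round(P,4))
print("edge x",np.linalg.norm(f-c),np.degrees(np.arctan2(*(f-c)[::-1])),"edge y",np.linalg.norm(l-c),np.degrees(np.arctan2(*(l-c)[::-1])))
print("centre",(f+l)/2)
```

```text
[[0.5573 0.2326]
 [0.6129 0.2388]
 [0.5497 0.2896]]
edge x 0.05593610714346124 6.363346668629053 edge y 0.05742120314619326 97.5794297179929
centre [0.58127477 0.26420727]
```

{"method": "apply_moves", "body": {
  "moves": [
    [[20,-12,-10,-8],[20,-12,-10,-8],[20,-15,-10,-8],[20,-15,-10,-8],[15,-20,-10,-8],[10,-25,0,-8],[5,-25,0,-8],[0,-25,0,-8],[0,-25,0,-8],[0,-25,0,-8]]
  ]
}}

```text
clock: 7.45
eef_pos: [0.4286, -0.2226, 0.1261]
tool_rot: [0.028, 1.0, 0.003, -0.001]
ft_force: [0.8, 0.4, -0.3]
grip_width: 0.0385
```

Run:
```python
from h import *
to([.55,.05,.12],186)
W=cam("wrist","w3")
```

```text
t 7.45 pos [ 0.4286 -0.2226  0.1261] th 176.8 tilt 0.3 F [ 0.8  0.4 -0.3] w 0.0385 | move [-106.   278.9    7.3] len 298 turn -9.2
```

View pics/w3.png

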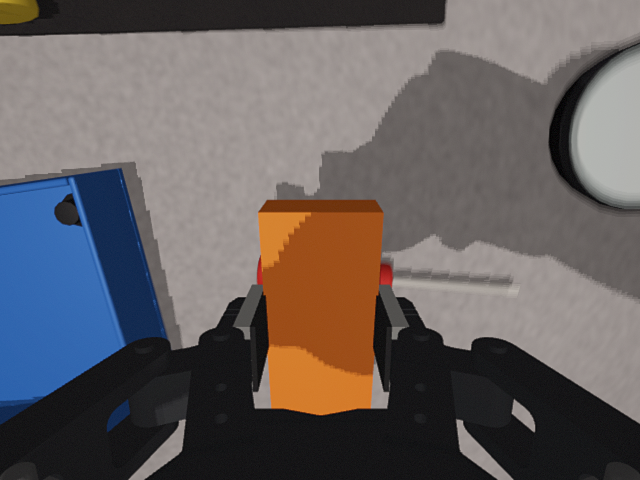

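Seen from behind, the wedge is held squarely with its thick end face at (258–383, 200). Next I move to a higher viewpoint beside the foot for a closer measurement.

{"method": "apply_moves", "body": {
  "moves": [
    [[0,42,-20,-5],[-2,42,-20,-5],[-6,42,-20,0],[-7,42,-20,0],[-7,42,-20,0],[-7,42,-20,0],[-7,42,-20,0],[-7,42,-14,0],[0,10,0,0],[0,0,0,0]]
  ]
}}

```text
clock: 8.5
eef_pos: [0.4374, 0.1334, 0.2743]
tool_rot: [-0.056, 0.998, 0.003, -0.011]
ft_force: [-0.0, -1.3, -1.1]
grip_width: 0.0385
```

Run:
```python
from h import *
to([.45,.12,.28],187)
W=cam("wrist","w4"); print(proj(W,[.5857,.2352,.012]),proj(W,[.557,.2326,.012]))
```

```text
t 8.50 pos [0.4374 0.1334 0.2743] th -173.6 tilt 1.3 F [-0.  -1.3 -1.1] w 0.0385 | move [-10.9 -14.7  -6. ] len 19 turn -0.6
[161.72096095 279.72647005] [189.56607857 280.04041003]
```

View pics/w4.png

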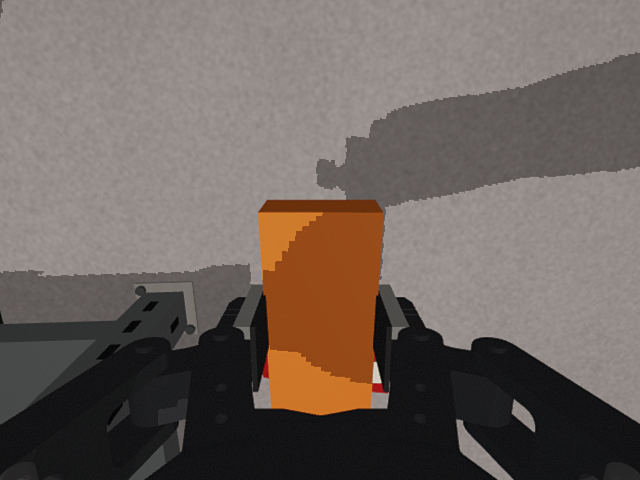

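The plate's near-right corner shows at about (193,282), close to the predicted (190,280).

Run:
```python
import cv2
a=cv2.imread("pics/w4.png")
cv2.imwrite("pics/c4.png",cv2.resize(a[265:345,120:220],None,fx=7,fy=7,interpolation=2))
```

```text
(no output)
```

View pics/c4.png

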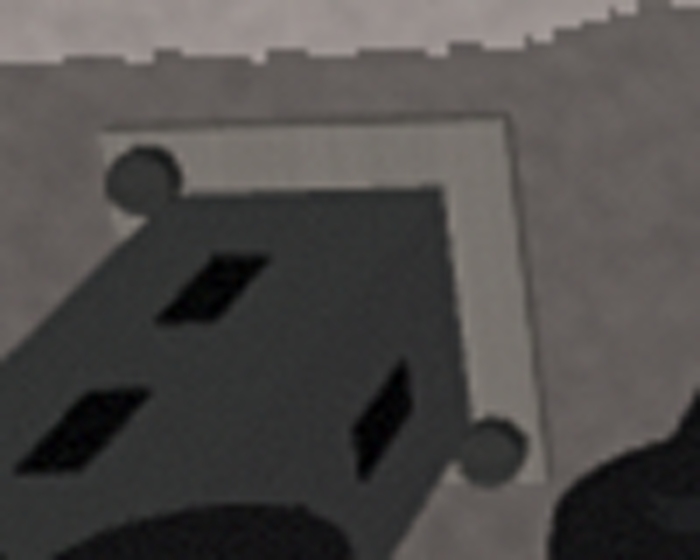

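Clear plate corners in the crop: open-side near (505,117), open-side far (102,130), left-near (545,483).

Run:
```python
from h import *
W=cam("wrist")
P=[onz(W,120+u/7,265+v/7,.017)[:2] for u,v in((505,119),(102,132),(543,483))]
c,f,l=P; print(np.round(P,4))
a1=np.arctan2(*(f-c)[::-1]); a2=np.arctan2(*(l-c)[::-1])-np.pi/2
print("len",np.linalg.norm(f-c),np.linalg.norm(l-c),np.degrees([a1,a2]))
y=(a1+a2)/2; d=np.array([-np.sin(y),np.cos(y)]); e=(c+f)/2
print("yaw",np.degrees(y),"edge mid",e,"centre",(f+l)/2,"d",d)
# wedge in hand: thick-end top corners
R=st()[2];q=st()[1]
m=cv2.inRange(cv2.cvtColor(W[0],cv2.COLOR_BGR2HSV),(5,150,60),(20,255,255))
ys,xs=np.where(m>0); print("top row",ys.min(), xs[ys<ys.min()+4].min(),xs[ys<ys.min()+4].max(),"row213", xs[ys==213].min(),xs[ys==213].max())
# intersect with tool plane z (tool) = -6..; wedge top at tool z = t
for u,v,tz in((259,211,0.0),(383,211,0.0),(262,201,.0),(380,201,0.0)):
    o,dd=ray(W,u,v); o=R.T@(o-q); dd=R.T@dd
    for tz in(-.004,.017): print((u,v),tz,((o+dd*(tz-o[2])/dd[2])*1e3).round(1))
```

```text
[[0.553  0.2315]
 [0.6115 0.2395]
 [0.5458 0.2909]]
len 0.05912142375794509 0.05980747551974458 [7.78656395 6.9046285 ]
yaw 7.345596226428433 edge mid [0.58224855 0.23551767] centre [0.57865361 0.26520453] d [-0.12785392  0.99179301]
top row 200 265 376 row213 258 383
(259, 211) -0.004 [-18.3 -40.5  -4. ]
(259, 211) 0.017 [-21.6 -36.4  17. ]
(383, 211) -0.004 [ 20.6 -40.6  -4. ]
(383, 211) 0.017 [ 24.  -36.5  17. ]
(262, 201) -0.004 [-17.3 -43.7  -4. ]
(262, 201) 0.017 [-20.4 -40.1  17. ]
(380, 201) -0.004 [ 19.5 -43.7  -4. ]
(380, 201) 0.017 [ 22.8 -40.2  17. ]
```

{"method": "apply_moves", "body": {
  "moves": [
    [[-10,-40,15,0],[-35,-20,20,0],[-40,0,20,0],[-40,0,20,0],[-40,0,20,0],[0,0,20,0],[0,0,20,0],[0,0,20,0],[0,0,0,0],[0,0,0,0]]
  ]
}}

```text
clock: 9.6
eef_pos: [0.6037, 0.0658, 0.0968]
tool_rot: [-0.04, 0.999, 0.0, -0.021]
ft_force: [0.3, 0.5, -1.1]
grip_width: 0.0386
```

Run:
```python
from h import *
to([.6013,.0971,.06],187.3); print(st()[2].round(3)[2])
```

```text
t 9.60 pos [0.6037 0.0658 0.0968] th -175.5 tilt 2.5 F [ 0.3  0.5 -1.1] w 0.0386 | move [-1.7 31.3 36.8] len 48 turn -2.8
[ 0.043  0.002 -0.999]
```

{"method": "apply_moves", "body": {
  "moves": [
    [[0,10,40,-2],[0,10,20,-1],[0,5,0,0],[0,3,0,0],[0,0,0,0],[0,0,0,0],[0,0,0,0],[0,0,0,0],[0,0,0,0],[0,0,0,0]]
  ]
}}

```text
clock: 10.6
eef_pos: [0.6059, 0.0896, 0.0484]
tool_rot: [-0.062, 0.998, 0.001, -0.012]
ft_force: [-0.3, 0.4, -0.6]
grip_width: 0.0384
```

Run:
```python
from h import *
to([.6013,.0971,.022],187.3); print(st()[2].round(3)[2])
```

```text
t 10.60 pos [0.6059 0.0896 0.0484] th -172.9 tilt 1.3 F [-0.3  0.4 -0.6] w 0.0384 | move [ 3.   7.9 26.5] len 28 turn -0.2
[ 0.023  0.003 -1.   ]
```

{"method": "apply_moves", "body": {
  "moves": [
    [[2,4,26,0],[1,4,4,0],[0,0,0,0],[0,0,0,0],[0,0,0,0],[0,0,0,0],[0,0,0,0],[0,0,0,0],[0,0,0,0],[0,0,0,0]]
  ]
}}

```text
clock: 11.6
eef_pos: [0.6046, 0.0971, 0.0226]
tool_rot: [-0.062, 0.998, 0.001, -0.008]
ft_force: [-0.7, -0.8, -0.9]
grip_width: 0.0384
```

Run:
```python
from h import *
to([.5921,.1686,.021],187.3); print(st()[2].round(3)[2])
C=cam("top","t5")
cv2.imwrite("pics/c5.png",cv2.resize(C[0][180:290,190:330],None,fx=5,fy=5,interpolation=2))
```

```text
t 11.60 pos [0.6046 0.0971 0.0226] th -172.9 tilt 0.9 F [-0.7 -0.8 -0.9] w 0.0384 | move [ 3.5 72.4  1.9] len 73 turn -0.2
[ 0.016  0.003 -1.   ]
```

View pics/c5.png

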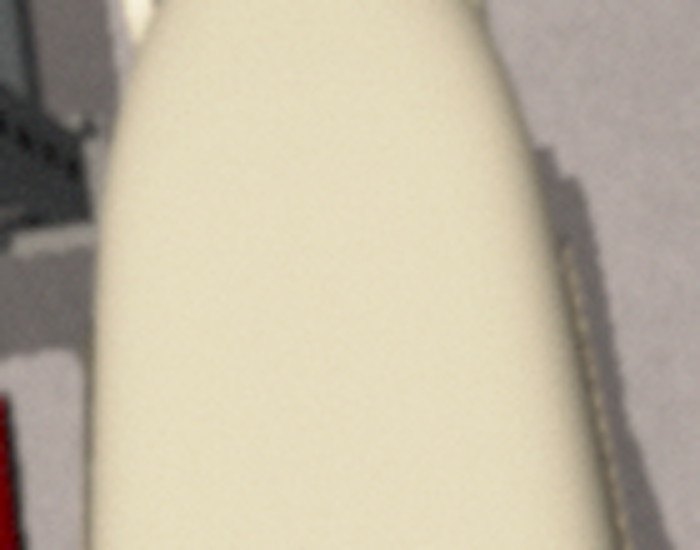

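The arm hides the wedge in the top view, but the rack's post stays clear of it. Sliding it in straight along the drive direction.

{"method": "apply_moves", "body": {
  "moves": [
    [[1,10,0,0],[1,10,0,0],[1,10,0,0],[0.5,10,0,0],[0,10,0,0],[0,10,0,0],[0,5,0,0],[0,4,0,0],[0,0,1,0],[0,0,0,0]]
  ]
}}

```text
clock: 12.65
eef_pos: [0.5909, 0.1734, 0.0219]
tool_rot: [-0.063, 0.998, 0.001, -0.008]
ft_force: [0.1, 0.0, 1.6]
grip_width: 0.0385
```

Run:
```python
from h import *
to([.5921,.1686,.021],187.3); print(st()[2].round(3)[2])
```

```text
t 12.65 pos [0.5909 0.1734 0.0219] th -172.7 tilt 0.9 F [0.1 0.  1.6] w 0.0385 | move [-0.6 -4.9  0.9] len 5 turn -0.0
[ 0.016  0.004 -1.   ]
```

{"method": "apply_moves", "body": {
  "moves": [
    [[0,0,1,0],[0,0,0,0],[0,0,0,0],[0,0,0,0],[0,0,0,0],[0,0,-15,0],[0,0,-20,0],[0,-10,-20,0],[0,-30,-20,0],[0,-30,-20,0]]
  ],
  "hand": 0.5
}}

```text
clock: 13.65
eef_pos: [0.5985, 0.1032, 0.1142]
tool_rot: [-0.065, 0.998, 0.001, -0.012]
ft_force: [0.6, 1.0, 0.7]
grip_width: 0.0639
```

{"method": "apply_moves", "body": {
  "moves": [
    [[0,-35,-20,0],[0,-40,-20,0],[0,-40,-10,0],[0,-40,-10,0],[0,-40,0,0],[0,-30,0,0],[0,0,0,0],[0,0,0,0],[0,0,0,0],[0,0,0,0]]
  ],
  "hand": 0.5
}}

```text
clock: 14.65
eef_pos: [0.632, -0.1318, 0.1814]
tool_rot: [-0.064, 0.998, -0.0, -0.007]
ft_force: [0.6, 0.0, 0.1]
grip_width: 0.0639
```

Run:
```python
from h import *
to([.524,-.414,.1],97); print(st()[2].round(3)[2])
C=cam("top","t6")
m=cv2.inRange(cv2.cvtColor(C[0],cv2.COLOR_BGR2HSV),(7,150,60),(20,255,255)); m[:,:200]=0;m[:180]=0; m[260:]=0; m[:,300:]=0
c=max(cv2.findContours(m,0,2)[0],key=cv2.contourArea)
for q in cv2.approxPolyDP(c,3,True)[:,0]: print(q,onz(C,*q,.021).round(4))
W=cam("wrist","w6")
cv2.imwrite("pics/c6.png",np.hstack([cv2.resize(C[0][180:260,180:280],(400,320),interpolation=2),cv2.resize(W[0],(400,320))]))
```

```text
t 14.65 pos [ 0.632  -0.1318  0.1814] th -172.7 tilt 0.9 F [0.6 0.  0.1] w 0.0639 | move [ 141.8 -266.2   83.5] len 313 turn 90.3
[ 0.015  0.    -1.   ]
[257 204] [0.6085 0.1337 0.021 ]
[254 201] [0.6155 0.1405 0.021 ]
[213 208] [0.6009 0.2335 0.021 ]
[214 224] [0.5642 0.2312 0.021 ]
[256 219] [0.574  0.1363 0.021 ]
```

View pics/c6.png

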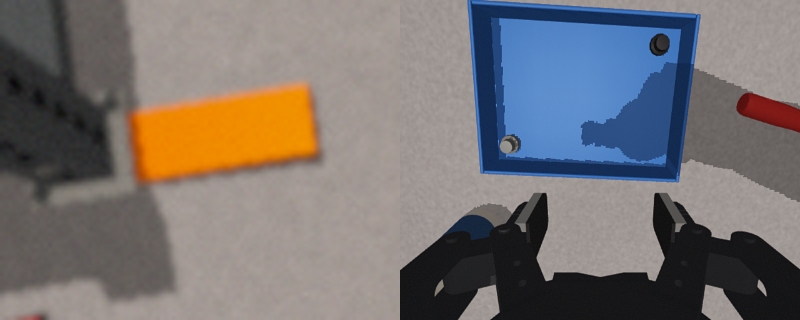

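The wedge lies straight with its thin end under the plate, back edge at about y = 0.135. The bin still holds both sockets. Next, the hammer.

{"method": "apply_moves", "body": {
  "moves": [
    [[12,-27,3,8.5],[8,-28,3,8.5],[4,-29,3,8.5],[0,-29,3,8.5],[-5,-29,3,8.5],[-9,-28,3,8.5],[-13,-26,3,8.5],[-17,-24,3,8.5],[-20,-21,3,8.5],[-23,-18,3,8.5]]
  ],
  "hand": 0.2
}}

```text
clock: 15.75
eef_pos: [0.5455, -0.4041, 0.153]
tool_rot: [0.633, 0.774, -0.004, -0.005]
ft_force: [0.7, 0.4, -0.7]
grip_width: 0.0514
```

Run:
```python
from h import *
to([.543,-.411,.12],97.1); print(st()[2].round(3)[2])
```

```text
t 15.75 pos [ 0.5455 -0.4041  0.153 ] th 101.5 tilt 0.7 F [ 0.7  0.4 -0.7] w 0.0514 | move [-6.3 -3.5 33.1] len 34 turn 4.4
[ 0.002 -0.012 -1.   ]
```

{"method": "apply_moves", "body": {
  "moves": [
    [[-3,-2,15,4.4],[-3,-2,15,0],[0,0,0,0],[0,0,0,0],[0,0,0,0],[0,0,0,0],[0,0,0,0],[0,0,0,0],[0,0,0,0],[0,0,0,0]]
  ]
}}

```text
clock: 16.75
eef_pos: [0.5446, -0.4108, 0.126]
tool_rot: [0.663, 0.748, -0.004, -0.002]
ft_force: [-0.6, 0.4, -0.5]
grip_width: 0.0511
```

Run:
```python
from h import *
to([.543,-.411,.027],97.1); print(st()[2].round(3)[2])
W=cam("wrist","w7"); hsv=cv2.cvtColor(W[0],cv2.COLOR_BGR2HSV)
for nm,a,b in(("red",(0,150,60),(6,255,255)),("yel",(22,120,80),(36,255,255)),("head",(0,0,120),(180,60,255))):
    m=cv2.inRange(hsv,a,b); n,l,s,ce=cv2.connectedComponentsWithStats(m)
    for i in range(1,n):
        if s[i,4]>150: print(nm,ce[i].round(1),s[i],onz(W,*ce[i],.021).round(4))
for p in([.543,-.411,.034],[.593,-.405,.021]): print(proj(W,p))
cv2.imwrite("pics/c7.png",W[0])
```

```text
t 16.75 pos [ 0.5446 -0.4108  0.126 ] th 96.9 tilt 0.5 F [-0.6  0.4 -0.5] w 0.0511 | move [ 0.3 -0.8 99. ] len 99 turn -0.2
[-0.003 -0.009 -1.   ]
red [324.6  21.5] [300  12  50  23 931] [ 0.4203 -0.4237  0.021 ]
red [326. 275.] [305 266  43  17 591] [ 0.5616 -0.4053  0.021 ]
yel [375.2 320. ] [ 361  294   29   53 1328] [ 0.5881 -0.3702  0.021 ]
head [108.5 172.2] [    0     0   239   395 78236] [ 0.5142 -0.539   0.021 ]
head [531.9 159.5] [  405     0   235   354 60853] [ 0.4774 -0.2962  0.021 ]
head [312.6 358.4] [  237   295   168   122 13822] [ 0.6204 -0.4068  0.021 ]
head [ 91.7 421.7] [ 82 408  20  30 272] [ 0.6879 -0.5528  0.021 ]
head [479.5 443.4] [470 421  22  49 816] [ 0.6725 -0.2831  0.021 ]
head [148.7 454.6] [ 111  422   61   58 1824] [ 0.7106 -0.5133  0.021 ]
[320.44121126 251.21488541]
[320.39737249 320.85118493]
```

View pics/c7.png

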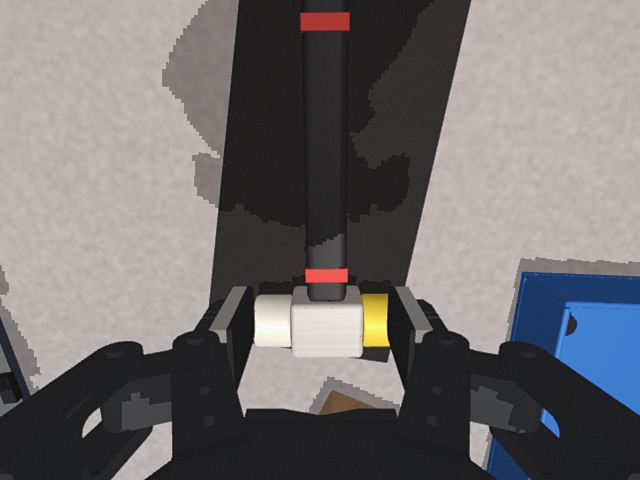

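The hammer is in clear view: head centre (327,322), handle column about 325, red bands at (326,275) and (325,21). It lies 3.5 mm to the left of the hand's centre, so I'm correcting that and descending.

{"method": "apply_moves", "body": {
  "moves": [
    [[3,-1,25,0],[0,0,25,0],[0,0,25,0],[0,0,15,0],[0,0,7,0],[0,0,0,0],[0,0,0,0],[0,0,0,0],[0,0,0,0],[0,0,0,0]]
  ]
}}

```text
clock: 17.8
eef_pos: [0.5453, -0.4112, 0.0313]
tool_rot: [0.663, 0.748, -0.004, 0.003]
ft_force: [0.0, 0.1, -0.7]
grip_width: 0.051
```

Run:
```python
from h import *
to([.544,-.4075,.0245],97.4); print(st()[2].round(3)[2])
```

```text
t 17.80 pos [ 0.5453 -0.4112  0.0313] th 96.9 tilt 0.6 F [ 0.   0.1 -0.7] w 0.0510 | move [ 3.9 -0.9  6.8] len 8 turn -0.5
[-0.01  -0.001 -1.   ]
```

{"method": "apply_moves", "body": {
  "moves": [
    [[2,0,4,-0.5],[2,-1,3,0],[0,0,0,0],[0,0,0,0],[0,0,0,0],[0,0,0,0],[0,0,0,0],[0,0,0,0],[0,0,0,0],[0,0,0,0]]
  ]
}}

```text
clock: 18.8
eef_pos: [0.5443, -0.4075, 0.025]
tool_rot: [0.66, 0.751, -0.004, 0.004]
ft_force: [0.4, -0.1, -0.2]
grip_width: 0.0511
```

{"method": "apply_moves", "body": {
  "moves": [
    [[0,0,0,0],[0,0,0,0],[0,0,0,0],[0,0,0,0],[0,0,0,0],[0,0,0,0],[0,0,0,0],[0,0,0,0],[0,0,0,0],[0,0,0,0]]
  ],
  "hand": -1
}}

```text
clock: 19.8
eef_pos: [0.5444, -0.4079, 0.0253]
tool_rot: [0.66, 0.751, -0.004, 0.005]
ft_force: [0.1, 0.8, -0.1]
grip_width: 0.0231
```

Run:
```python
from h import *
to([.544,-.4075,.0245],97.4); print(st()[2].round(3)[2])
```

```text
t 19.80 pos [ 0.5444 -0.4079  0.0253] th 97.4 tilt 0.7 F [ 0.1  0.8 -0.1] w 0.0231 | move [ 0.5 -0.3  0.8] len 1 turn 0.0
[-0.012  0.    -1.   ]
```

{"method": "apply_moves", "body": {
  "moves": [
    [[0,0,-10,0],[0,0,-20,0],[0,0,-25,0],[0,0,-25,0],[0,0,-20,0],[30,0,0,0],[40,0,0,0],[40,0,0,0],[40,0,0,0],[40,0,0,0]]
  ]
}}

```text
clock: 20.8
eef_pos: [0.5136, -0.2142, 0.1219]
tool_rot: [0.663, 0.748, -0.005, -0.004]
ft_force: [1.0, 0.9, -5.3]
grip_width: 0.0231
```

Run:
```python
from h import *
to([.5657,-.017,.12],97.35); print(st()[2].round(3)[2])
```

```text
t 20.80 pos [ 0.5136 -0.2142  0.1219] th 96.9 tilt 0.7 F [ 1.   0.9 -5.3] w 0.0231 | move [189.5  75.3   0.7] len 204 turn -0.5
[-0.001 -0.013 -1.   ]
```

{"method": "apply_moves", "body": {
  "moves": [
    [[32,12,0,-0.5],[32,12,0,0],[32,12,0,0],[32,12,0,0],[30,12,0,0],[15,8,0,0],[0,0,0,0],[0,0,0,0],[0,0,0,0],[0,0,0,0]]
  ]
}}

```text
clock: 21.8
eef_pos: [0.5512, -0.0204, 0.1192]
tool_rot: [0.658, 0.753, -0.009, -0.011]
ft_force: [-0.2, -0.2, -6.0]
grip_width: 0.0232
```

Run:
```python
from h import *
to([.5657,-.017,.026],97.35); print(st()[2].round(3)[2])
W=cam("wrist","w8"); hsv=cv2.cvtColor(W[0],cv2.COLOR_BGR2HSV)
o,q,R,t=st()
for nm,a,b in(("red",(0,150,40),(6,255,255)),("yel",(22,120,60),(36,255,255)),("or",(7,150,60),(20,255,255))):
    m=cv2.inRange(hsv,a,b); n,l,s,ce=cv2.connectedComponentsWithStats(m)
    for i in range(1,n):
        if s[i,4]>150:
            o_,d=ray(W,*ce[i]); o_=R.T@(o_-q); d=R.T@d; p=o_+d*(.0043-o_[2])/d[2]
            print(nm,ce[i].round(1),s[i],"tool",(p*1e3).round(1),"z.01",onz(W,*ce[i],.01).round(3))
```

```text
t 21.80 pos [ 0.5512 -0.0204  0.1192] th 97.8 tilt 1.6 F [-0.2 -0.2 -6. ] w 0.0232 | move [ 1.  17.3 92.8] len 94 turn 0.4
[ 0.004 -0.027 -1.   ]
red [21.6 31.3] [   0    0   47   69 2847] tool [-89.  -96.    4.3] z.01 [ 0.451 -0.198  0.01 ]
red [320.7 376. ] [ 285  360   73   28 1579] tool [ 0.6 21.8  4.3] z.01 [ 0.639 -0.007  0.01 ]
or [584.5 341.8] [ 528  309  112   70 7197] tool [97.5  7.4  4.3] z.01 [0.591 0.162 0.01 ]
```

{"method": "apply_moves", "body": {
  "moves": [
    [[0,5,30,0.4],[0,5,30,0],[0,4,25,0],[0,3,5,0],[0,0,0,0],[0,0,0,0],[0,0,0,0],[0,0,0,0],[0,0,0,0],[0,0,0,0]]
  ]
}}

```text
clock: 22.85
eef_pos: [0.5706, -0.0241, 0.0338]
tool_rot: [0.664, 0.748, -0.005, -0.005]
ft_force: [0.3, -0.2, -5.2]
grip_width: 0.0231
```

Run:
```python
from h import *
to([.5657,-.017,.026],97.35); print(st()[2].round(3)[2])
```

```text
t 22.85 pos [ 0.5706 -0.0241  0.0338] th 96.8 tilt 0.9 F [ 0.3 -0.2 -5.2] w 0.0231 | move [ 7.6 -3.9  7.9] len 12 turn -0.5
[ 0.001 -0.015 -1.   ]
```

{"method": "apply_moves", "body": {
  "moves": [
    [[15,-2,4,-0.5],[15,-2,3,0],[15,0,0,0],[15,0,0,0],[15,0,0,0],[6,0,0,0],[0,0,0,0],[0,0,0,0],[0,0,0,0],[0,0,0,0]]
  ]
}}

```text
clock: 23.85
eef_pos: [0.5551, 0.0643, 0.0273]
tool_rot: [0.659, 0.752, -0.005, -0.005]
ft_force: [0.3, 0.3, -4.1]
grip_width: 0.0232
```

Run:
```python
from h import *
to([.5561,.0575,.026],97.35); print(st()[2].round(3)[2])
W=cam("wrist","w9"); hsv=cv2.cvtColor(W[0],cv2.COLOR_BGR2HSV)
for nm,a,b in(("yel",(22,120,40),(36,255,255)),("or",(7,150,40),(20,255,255))):
    m=cv2.inRange(hsv,a,b); n,l,s,ce=cv2.connectedComponentsWithStats(m)
    for i in range(1,n):
        if s[i,4]>80:
            c=cv2.findContours((l==i).astype(np.uint8),0,2)[0][0]
            print(nm,s[i]); [print(q,onz(W,*q,.021).round(4)) for q in cv2.approxPolyDP(c,5,True)[:,0]]
```

```text
t 23.85 pos [0.5551 0.0643 0.0273] th 97.5 tilt 0.8 F [ 0.3  0.3 -4.1] w 0.0232 | move [-6.9  0.1  1.3] len 7 turn 0.2
[ 0.001 -0.014 -1.   ]
or [ 516  360  124   71 4455]
[516 360] [0.5613 0.1399 0.021 ]
[639 430] [0.5852 0.1962 0.021 ]
[639 360] [0.5552 0.186  0.021 ]
or [480 392  29  37 513]
[483 392] [0.5764 0.1308 0.021 ]
[480 408] [0.5836 0.1313 0.021 ]
[507 428] [0.5912 0.144  0.021 ]
[505 411] [0.5836 0.1413 0.021 ]
```

{"method": "apply_moves", "body": {
  "moves": [
    [[0,0,1,0],[15,0,0,0],[15,0,0,0],[-25,0,0,0],[-10,0,0,0],[0,0,0,0],[0,0,0,0],[0,0,0,0],[0,0,0,0],[0,0,0,0]]
  ]
}}

```text
clock: 24.9
eef_pos: [0.5554, 0.0649, 0.0262]
tool_rot: [0.658, 0.753, -0.003, -0.006]
ft_force: [0.1, -0.4, -5.2]
grip_width: 0.0229
```

```bash
cat >> h.py <<'E'
def back():
    W=cam("wrist"); m=cv2.inRange(cv2.cvtColor(W[0],cv2.COLOR_BGR2HSV),(7,150,40),(20,255,255))
    n,l,s,ce=cv2.connectedComponentsWithStats(m); m=np.isin(l,[i for i in range(1,n) if s[i,4]>80])
    ys,xs=np.where(m); d=np.array([-.128,.992])
    P=np.array([onz(W,x,y,.021)[:2] for x,y in zip(xs[::7],ys[::7])]); k=(P-np.array([.5835,.2355]))@d
    i=k.argmin(); print("wedge back along d from edge: min %.4f"%k.min(),P[i].round(4), "img size",W[0].shape)
    o,q,R,t=st(); print("face along d: %.4f"%((q[:2]+R[:2,1]*.05+R[:2,0]*.045-np.array([.5835,.2355]))@d), "lateral head %.4f"%((q[:2]+R[:2,1]*.05-np.array([.5835,.2355]))@np.array([.992,.128])))
E
python3 - <<'E'
from h import *
to([.5561,.0575,.026],97.35); print(st()[2].round(3)[2]); back()
E
```

```text
t 24.90 pos [0.5554 0.0649 0.0262] th 97.6 tilt 0.8 F [ 0.1 -0.4 -5.2] w 0.0229 | move [-7.4 -0.3  0.1] len 7 turn 0.3
[ 0.004 -0.013 -1.   ]
wedge back along d from edge: min -0.1000 [0.5841 0.1348] img size (480, 640, 3)
face along d: -0.1204 lateral head 0.0003
```

{"method": "apply_moves", "body": {
  "moves": [
    [[20,0,0,0],[20,0,0,0],[-30,0,0,0],[-8,0,0,0],[0,0,0,0],[0,0,0,0],[20,0,0,0],[25,0,0,0],[-30,0,0,0],[-10,0,0,0]]
  ]
}}

```text
clock: 25.95
eef_pos: [0.5544, 0.0733, 0.0267]
tool_rot: [0.658, 0.753, -0.005, -0.004]
ft_force: [0.3, 0.1, -4.4]
grip_width: 0.023
```

Run:
```python
from h import *
to([.5561,.0575,.026],97.35); print(st()[2].round(3)[2]); back()
```

```text
t 25.95 pos [0.5544 0.0733 0.0267] th 97.7 tilt 0.7 F [ 0.3  0.1 -4.4] w 0.0230 | move [-15.9  -0.5   0.7] len 16 turn 0.3
[-0.002 -0.013 -1.   ]
wedge back along d from edge: min -0.0869 [0.5844 0.148 ] img size (480, 640, 3)
face along d: -0.1121 lateral head 0.0005
```

{"method": "apply_moves", "body": {
  "moves": [
    [[25,0,0,0],[20,0,0,0],[-30,0,0,0],[-5,0,0,0],[0,0,0,0],[25,0,0,0],[25,0,0,0],[-30,0,0,0],[-10,0,0,0],[0,0,0,0]]
  ]
}}

```text
clock: 27.0
eef_pos: [0.5501, 0.0747, 0.0295]
tool_rot: [0.667, 0.745, -0.022, 0.011]
ft_force: [-0.2, 0.1, -4.3]
grip_width: 0.0229
```

Run:
```python
from h import *
to([.5561,.0575,.026],97.35); print(st()[2].round(3)[2]); back()
```

```text
t 27.00 pos [0.5501 0.0747 0.0295] th 96.4 tilt 2.8 F [-0.2  0.1 -4.3] w 0.0229 | move [-17.6   4.2   4.2] len 19 turn -1.0
[-0.046 -0.018 -0.999]
wedge back along d from edge: min -0.0757 [0.56   0.1561] img size (480, 640, 3)
face along d: -0.1107 lateral head -0.0038
```

{"method": "apply_moves", "body": {
  "moves": [
    [[5,4,2,0],[5,0,1,-1],[0,0,0,0],[20,0,0,0],[20,0,0,0],[-30,0,0,0],[-10,0,0,0],[0,0,0,0],[0,0,0,0],[0,0,0,0]]
  ]
}}

```text
clock: 28.05
eef_pos: [0.5517, 0.0749, 0.0278]
tool_rot: [0.662, 0.748, -0.036, 0.023]
ft_force: [-0.0, 0.2, -4.7]
grip_width: 0.0227
```

Run:
```python
from h import *
to([.5561,.0575,.026],97.35); print(st()[2].round(3)[2]); back()
W=cam("wrist","w10"); cv2.imwrite("pics/c10.png",W[0])
```

```text
t 28.05 pos [0.5517 0.0749 0.0278] th 97.1 tilt 4.9 F [-0.   0.2 -4.7] w 0.0227 | move [-17.6   2.3   3.2] len 18 turn -0.3
[-0.082 -0.023 -0.996]
wedge back along d from edge: min -0.0741 [0.5599 0.1578] img size (480, 640, 3)
face along d: -0.1105 lateral head -0.0021
```

View pics/c10.png

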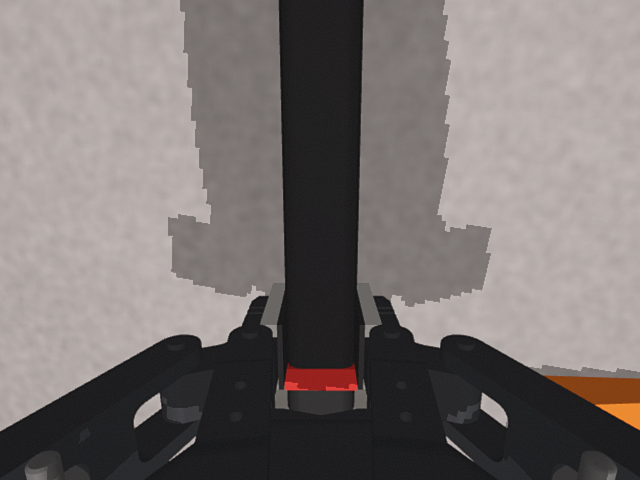

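The handle is still straight between the pads. The back face moved under 2 mm at the last tap, so the wedge is nearly tight. I'm giving it one more confirming tap with the head raised a little.

{"method": "apply_moves", "body": {
  "moves": [
    [[5,2,-3,0],[5,0,-1,0],[0,0,0,0],[20,0,0,0],[22,0,0,0],[-30,0,0,0],[-10,0,0,0],[0,0,0,0],[0,0,0,0],[0,0,0,0]]
  ]
}}

```text
clock: 29.15
eef_pos: [0.5503, 0.0745, 0.0342]
tool_rot: [0.665, 0.744, -0.05, 0.036]
ft_force: [0.1, 0.7, -4.4]
grip_width: 0.0225
```

Run:
```python
from h import *
to([.5561,.0575,.026],97.35); print(st()[2].round(3)[2]); back()
```

```text
t 29.15 pos [0.5503 0.0745 0.0342] th 96.5 tilt 7.1 F [ 0.1  0.7 -4.4] w 0.0225 | move [-16.4   4.1  10.1] len 20 turn -0.8
[-0.12  -0.027 -0.992]
wedge back along d from edge: min -0.0748 [0.5604 0.1571] img size (480, 640, 3)
face along d: -0.1115 lateral head -0.0036
```

The wedge didn't move at the last tap (−74.1 vs −74.8 mm, within noise), so it is tight, in about 75 mm. Now I'm drawing the hammer back, lifting it and carrying it to the mat.

{"method": "apply_moves", "body": {
  "moves": [
    [[-25,0,-3,0],[-30,0,-10,0],[-30,0,-20,0],[-30,0,-25,0],[-30,0,-25,0],[-35,0,-10,0],[-40,0,-5,0],[-40,0,-5,0],[-40,0,-5,0],[-40,0,-5,0]]
  ]
}}

```text
clock: 30.2
eef_pos: [0.5954, -0.2423, 0.1875]
tool_rot: [0.655, 0.753, -0.05, 0.032]
ft_force: [1.0, 0.7, -4.5]
grip_width: 0.0231
```

Run:
```python
from h import *
to([.5444,-.4079,.12],97.4); print(st()[2].round(3)[2])
C=cam("top","t11")
m=cv2.inRange(cv2.cvtColor(C[0],cv2.COLOR_BGR2HSV),(7,150,60),(20,255,255)); m[:,:200]=0;m[:180]=0; m[260:]=0; m[:,300:]=0
c=max(cv2.findContours(m,0,2)[0],key=cv2.contourArea); r=cv2.minAreaRect(c); d=np.array([-.128,.992])
for q in cv2.boxPoints(r): p=onz(C,*q,.02)[:2]; print(q.round(1),p.round(4),"k %.4f"%((p-[.5835,.2355])@d))
```

```text
t 30.20 pos [ 0.5954 -0.2423  0.1875] th 98.1 tilt 6.8 F [ 1.   0.7 -4.5] w 0.0231 | move [-148.   -70.9   87.3] len 186 turn 0.7
[-0.113 -0.034 -0.993]
[211.3 207.3] [0.6028 0.2375] k -0.0004
[243.8 202.1] [0.6136 0.1639] k -0.0749
[246.6 219.8] [0.5726 0.1577] k -0.0758
[214.1 225. ] [0.562  0.2312] k -0.0016
```

The top view agrees: 75 mm of wedge shows outside the plate, still square to it.

{"method": "apply_moves", "body": {
  "moves": [
    [[-33,-16,18,0.7],[-33,-16,18,0],[-33,-16,18,0],[-33,-16,18,0],[-15,-7,10,0],[0,0,0,0],[0,0,0,0],[0,0,0,0],[0,0,0,0],[0,0,0,0]]
  ]
}}

```text
clock: 31.25
eef_pos: [0.5477, -0.4115, 0.1241]
tool_rot: [0.659, 0.75, -0.049, 0.035]
ft_force: [-0.1, -0.1, -4.5]
grip_width: 0.0228
```

Run:
```python
from h import *
to([.5444,-.4079,.05],97.4); print(st()[2].round(3)[2])
```

```text
t 31.25 pos [ 0.5477 -0.4115  0.1241] th 97.5 tilt 6.9 F [-0.1 -0.1 -4.5] w 0.0228 | move [12.7 -0.9 73.2] len 74 turn 0.1
[-0.117 -0.027 -0.993]
```

{"method": "apply_moves", "body": {
  "moves": [
    [[4,0,25,0],[4,0,25,0],[3,-1,20,0],[3,0,8,0],[1,0,3,0],[0,0,0,0],[0,0,0,0],[0,0,0,0],[0,0,0,0],[0,0,0,0]]
  ]
}}

```text
clock: 32.25
eef_pos: [0.5531, -0.4049, 0.0503]
tool_rot: [0.656, 0.752, -0.047, 0.044]
ft_force: [0.4, -0.0, -3.8]
grip_width: 0.0228
```

Run:
```python
from h import *
to([.5444,-.4079,.034],97.4); print(st()[2].round(3)[2])
```

```text
t 32.25 pos [ 0.5531 -0.4049  0.0503] th 97.9 tilt 7.4 F [ 0.4 -0.  -3.8] w 0.0228 | move [ 0.3 -8.9 16.5] len 19 turn 0.5
[-0.129 -0.013 -0.992]
```

{"method": "apply_moves", "body": {
  "moves": [
    [[0,-4,7,0.5],[0,-4,6,0],[0,-1,3,0],[0,0,2,0],[0,0,2,0],[0,0,2,0],[0,0,2,0],[0,0,0,0],[0,0,0,0],[0,0,0,0]]
  ]
}}

```text
clock: 33.25
eef_pos: [0.5437, -0.4097, 0.0299]
tool_rot: [0.659, 0.749, -0.047, 0.046]
ft_force: [0.2, 0.3, -3.0]
grip_width: 0.023
```

Run:
```python
from h import *
to([.5444,-.4079,.027],97.4); print(st()[2].round(3)[2])
```

```text
t 33.25 pos [ 0.5437 -0.4097  0.0299] th 97.3 tilt 7.5 F [ 0.2  0.3 -3. ] w 0.0230 | move [2.1 0.9 2.7] len 3 turn -0.1
[-0.131 -0.01  -0.991]
```

{"method": "apply_moves", "body": {
  "moves": [
    [[1,0,2,0],[0,0,2,0],[0,0,2,0],[0,0,2,0],[0,0,2,0],[0,0,2,0],[0,0,0,0],[0,0,0,0],[0,0,0,0],[0,0,0,0]]
  ]
}}

```text
clock: 34.25
eef_pos: [0.5438, -0.4097, 0.0294]
tool_rot: [0.659, 0.749, -0.047, 0.048]
ft_force: [-2.1, 1.0, 1.6]
grip_width: 0.0231
```

Run:
```python
from h import *
to([.5444,-.4079,.0255],97.4); print(st()[2].round(3)[2])
```

```text
t 34.25 pos [ 0.5438 -0.4097  0.0294] th 97.4 tilt 7.7 F [-2.1  1.   1.6] w 0.0231 | move [2.2 0.9 3.6] len 4 turn -0.0
[-0.134 -0.008 -0.991]
```

{"method": "apply_moves", "body": {
  "moves": [
    [[0,0,0,0],[0,0,0,0],[0,0,0,0],[0,0,0,0],[0,0,0,0],[0,0,0,0],[0,0,-5,0],[0,0,-10,0],[0,0,-15,0],[0,0,-20,0]]
  ],
  "hand": 0.2
}}

```text
clock: 35.25
eef_pos: [0.5443, -0.4038, 0.0805]
tool_rot: [0.659, 0.749, -0.047, 0.049]
ft_force: [0.7, 1.3, 0.0]
grip_width: 0.0514
```

{"method": "apply_moves", "body": {
  "moves": [
    [[0,0,-30,0],[0,0,-30,0],[0,-20,-30,0],[0,-40,-10,0],[0,-40,0,0],[0,-40,0,0],[0,-40,0,0],[0,0,0,0],[0,0,0,0],[0,0,0,0]]
  ]
}}

```text
clock: 36.25
eef_pos: [0.3644, -0.4146, 0.2046]
tool_rot: [0.657, 0.749, -0.047, 0.064]
ft_force: [0.3, 0.3, 0.1]
grip_width: 0.051
```

Run:
```python
from h import *
to([.3,-.2,.2]); C=cam("top","t12")
cv2.imwrite("pics/c12.png",cv2.resize(C[0][120:330,180:540],None,fx=2.2,fy=2.2,interpolation=2))
```

```text
t 36.25 pos [ 0.3644 -0.4146  0.2046] th 97.4 tilt 9.1 F [0.3 0.3 0.1] w 0.0510 | move [219.1 -35.7 -30.7] len 224
```

Run:
```python
from h import *
for nm in("top0","t12"):
    im=cv2.imread(f"pics/{nm}.png"); hsv=cv2.cvtColor(im,cv2.COLOR_BGR2HSV); print(nm)
    for k,a,b in(("yel",(22,120,120),(35,255,255)),("red",(0,150,60),(6,255,255)),("or",(7,150,60),(20,255,255)),("white",(10,5,190),(40,70,255))):
        n,l,s,ce=cv2.connectedComponentsWithStats(cv2.inRange(hsv,a,b))
        print(k,[(ce[i].round(1).tolist(),int(s[i,4])) for i in range(1,n) if s[i,4]>40 and ce[i][1]<340 and ce[i][0]>150])
a,b=[cv2.cvtColor(cv2.imread(f"pics/{n}.png"),6) for n in("top0","t12")]
n,l,s,ce=cv2.connectedComponentsWithStats((cv2.absdiff(a,b)>40).astype(np.uint8))
print([s[i].tolist() for i in range(1,n) if s[i,4]>25])
```

```text
top0
yel [([475.1, 208.4], 181)]
red [([258.4, 27.6], 2480), ([404.4, 69.2], 42), ([316.9, 110.9], 123), ([491.8, 221.2], 85), ([402.8, 280.0], 349), ([169.8, 277.5], 91), ([502.9, 279.6], 82), ([184.8, 313.2], 430), ([507.0, 304.6], 272)]
or [([397.4, 185.7], 1012)]
white [([289.2, 22.1], 342), ([308.6, 120.4], 143), ([195.9, 115.1], 50), ([495.4, 205.1], 358), ([398.8, 320.4], 101), ([178.7, 319.1], 44)]
t12
yel [([476.5, 207.7], 191)]
red [([258.5, 27.7], 2549), ([404.4, 69.1], 45), ([316.9, 110.9], 121), ([493.7, 220.3], 81), ([402.8, 280.0], 348), ([169.9, 277.8], 89), ([188.7, 282.3], 89), ([504.9, 278.7], 77), ([184.6, 301.7], 170), ([508.8, 304.0], 276), ([184.9, 324.0], 245)]
or [([228.9, 213.5], 591)]
white [([289.1, 22.1], 344), ([431.2, 101.4], 70), ([441.0, 109.8], 76), ([265.6, 118.8], 150), ([295.8, 127.7], 461), ([196.0, 115.2], 51), ([325.8, 117.1], 41), ([486.7, 120.3], 41), ([350.5, 138.0], 77), ([443.9, 138.5], 96), ([231.9, 160.0], 450), ([267.4, 134.5], 45), ([274.4, 141.1], 51), ([264.5, 155.3], 154), ([496.7, 204.2], 368), ([425.1, 258.1], 77), ([241.7, 259.9], 41), ([434.5, 267.4], 43), ([453.0, 270.8], 69), ([248.1, 273.6], 55), ([269.4, 271.5], 60), ([262.1, 284.2], 232), ([434.3, 279.8], 79), ([441.9, 286.6], 54), ([303.8, 303.1], 212), ([285.0, 309.1], 90), ([267.1, 312.6], 97), ([402.4, 324.1], 236), ([447.0, 309.8], 104), ([234.7, 319.5], 56), ([384.8, 329.1], 45), ([266.3, 332.1], 62)]
[[498, 196, 15, 14, 60], [219, 208, 29, 18, 84], [263, 293, 377, 187, 22207], [90, 406, 173, 74, 5695], [0, 424, 75, 56, 2460]]
```

```bash
python3 -c "
from h import *
print(workorder.job_done())"
```

```text
the job is handed in; nothing more can be done
None
```

The wedge is tight under the bare foot plate and the hammer is back on its mat. The job was handed in at about 36 s, with the hand clear at 0.2 m height.

**Wedge:** I lifted it from the bin and laid it flat. I started its thin end by hand about 47 mm under the plate, straight from the open side, with no force felt.

**Taps:** I gave seven, with the head drawn clear after each. The wedge went in to about 75 mm, which implies a gap of roughly 12.5 mm. It moved under 2 mm at the sixth tap and not measurably at the seventh. The top view agrees: 75 mm shows outside the plate, square to it.

**Hammer:** Its colour marks are within about 2 pixels (roughly 4 mm) of where they began, so it lies on the mat.

**Other things:** In the final comparison with the first top view, the only changes beyond the arm and its shadow are the small hammer shift and the wedge. Both sockets were seen in the bin just before I took the hammer.

**Not fully checked:**
- The hand was tilted about 7° after the last taps, so the hammer rolled slightly as I let it go. That it lies flat rests on the mark positions, because the picture limit stopped me viewing the final image.
- Peak wrist force during the taps was not recorded, only the readings at the end of each call. Those stayed under 7 N throughout.

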